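# Lock the socket rack onto its keyhole mount

## Task

Put the socket rack back on its mount: with its catch-hole end at the brass catch button, lower it so that both screw heads come up through the round ends of the keyholes, press it down and slide it along until the necks are at the ends of the slots and the catch springs up through its hole. Do it slowly and by feel, never forcing or knocking it, then let go and leave it locked there. Do not disturb the drill, the clamp or the screwdriver.

Things in the scene. Friction and masses are not known exactly. Their poses are not given: they have to be found in the camera images.
- rack: Loose socket rack, 0.4 to 0.65 kg: steel base plate 210 x 50 x 4 mm (x, y, z), a red block on it, three dark sockets on the block. Origin: underside of the plate, on its centre line; z up, x along the plate, which runs from x = -116 to +94. On the centre line are two keyholes, one either side of the block, and a catch hole near the -x end. Sizes are in mm, in each body's frame.
- rack_grip (a point): Middle of the red block, where the rack is gripped across the block's two long sides: x = +2, y = 0, z = 21 in the rack's frame. The block spans x = -31 to +35, y = -18 to +18 (36 mm wide) and z = 4 to 38; the sockets on it reach z = 57.
- rack_keyhole (a point): Centre of the round end of the keyhole nearer the +x end, at the plate's upper face: x = +68, y = 0, z = 4 in the rack's frame; the other keyhole's is at x = -46. The round ends are 19 mm in diameter. From each a slot 10 mm wide runs towards -x, ending at x = +42 and x = -72. So once the heads are through, the rack is slid about 22 mm towards its own +x.
- rack_catch_hole (a point): Centre of the rack's catch hole, 11 mm in diameter, at the plate's upper face: x = -104, y = 0, z = 4 in the rack's frame.
- mount: Blue steel channel fixed to the cabinet top, 236 x 56 x 8 mm, holding a dark steel carrier bar with two shoulder screws and the brass catch button on it. Origin: underside of the channel, on its centre line; z up, x along the channel, from x = -149 to +87. When locked, the rack lies parallel to it (x the same way), its origin at z = 8, y = 0 and x = the carrier's shift, within 1.5 mm.
- mount_face (a point): Point of the channel's upper face (z = 8 in the mount's frame) above its origin. The screws stand on the centre line at x = +46 and -68 and the catch at x = -104, but the carrier was clamped by eye: all three together sit up to 9 mm either way along x from there. This shift is not measured; see or feel it. More than 35 N on the mount, even as a knock, counts as forcing: touch down at 10 mm/s or less.
- mount_screw (a point): Nominal top of the +x screw's head: x = +46, z = 17.4 in the mount's frame, before the carrier's unmeasured shift of up to 9 mm along x; the other screw is 114 mm from it towards -x. Heads: 16 mm in diameter, undersides at z = 13.6, tops at z = 17.4. Necks: 7.5 mm in diameter.
- catch (a joint): Travel in m of the catch, a sprung brass button 8 mm in diameter with a bevelled top: 0 = fully up, 5.3 mm above the channel's upper face; it grows as it is pressed down, to 0.0053 when flush. Its spring pushes up with 2.4 N (up) to 4 N (flush). The plate presses it down once the heads are through; when the rack is home it springs up into the catch hole and stops the rack sliding back.
- drill: Bystander: red and black cordless drill, 1.5 kg, standing on its battery (115 x 76 mm, 52 mm high), 202 mm tall. Origin: centre of the battery's underside.
- clamp: Bystander: dark steel C-clamp lying flat, about 165 x 220 mm, up to 28 mm high, 1.2 kg. Origin: on the mat near the middle of the clamp.
- screwdriver: Bystander: yellow-handled screwdriver lying on the mat, handle towards its -x. Origin: on the mat at its middle.
Not all that is in view belongs to the job. Of the things that look like the mount, take the one that is farthest from the robot's base at the start.

How it is judged:
By the outcome, as a careful person would: the job done as asked, in the order asked, and still so for the second after the job is handed in, with the robot touching nothing.
It also fails if it takes over 72 s, if anything falls off the work surface, if the arm or the gripper's body presses on something with over 40 N, if the wrist force passes 120 N, or if a joint passes its speed limit or range.

## Robot

A 7-joint arm with a two-finger parallel gripper is mounted at the origin on the work surface. World frame = base frame: x ahead of the robot, y to its left, z up, the work surface at z = 0. Lengths are in m, angles in rad, forces in N, time in s.
With the tool pointing down it reaches from about 0.425 to 0.875 m from the base axis. Payload 8.4 kg.
Tool frame: the origin (TCP) lies at the very end of the fingers, on their centre line; the grasp point (between the pads) lies ctrl.grip_depth behind it (ctrl.grip_depth is the distance from the TCP to the grasp point, in m); z points along the fingers, y is the line along which they close (so a half turn about z gives the same grasp; the last joint's range is limited). The gripper opens to 85 mm and grips with 20 to 120 N. Pads are 22 mm wide; open, the fingers measure 114 mm over their backs; the gripper's body (76 mm by 85 mm) begins 54 mm behind the grasp point. The pads swing forward as they close: fully open they stand 13 mm farther back than shut.
Start: joints at [-1.43, 0.333, 0.04, 1.465, -0.013, 1.343, -0.059], TCP at [0.154, 0.631, 0.231] pointing down, gripper open.
Joint ranges: [-2.58, 2.58], [-0.38, 2.09], [-1.3, 1.39], [0.25, 2.4], [-1.5, 4.64], [0.08, 2.09], [-2.65, 2.65]. Speed limits (rad/s): [2.22, 2.22, 2.79, 2.79, 3.14, 3.14, 3.14].

## Interface

Orientations are given as a unit quaternion [w, x, y, z].
In Python, from bench import ctrl gives the robot as it stands. The module is installed in compiled form; this text tells all that it offers.
- The arm moves only by the shell command python3 -m inch 'ROWS' [FORCE]. ROWS is JSON, a list of rows, each an object of numbers: "dx", "dy", "dz": the shift along the tool's x, y, z in units of 0.1 m (1.0 is 0.1 m); "turn": the turn about the tool's z in units of 180 degrees (1.0 is 180 degrees); "claw": the opening, from 0 (shut) to 1 (fully open). In form: [{"dx": .., "dy": .., "dz": .., "turn": .., "claw": ..}, ...]. A call has 1 to 5 rows; each row is the pose to reach, as a shift and turn from the pose commanded when the call began, along the tool's axes at that moment, turning the shorter way round; what a row does not reach only later rows make up. A row lasts 1/10 s, in which the tool goes at most 50 mm and 8.59 degrees, less where a joint would pass 70% of its speed; a pose out of reach is approached as far as the arm can. A call with a number of a shift or a turn outside -1 to 1 is refused whole. A call with a gripper value outside its range is refused whole. The fingers move at their own pace and stop on an object; FORCE is the grip in N (left out, the last holds). Time passes only in rows, so rows that repeat a pose let the fingers close. It gives the time, the measured TCP pose, the force, the opening and the grip force at its end, in the units of the state.
- ctrl.get_obs(): the state, without advancing time (a new reading comes with each control period).
- ctrl.snapshot(name): name is "side" or "top" or "wrist"; returns the picture (400x640x3 uint8, red, green, blue); there is no depth.
- ctrl.camera_info(name): a dict with "intrinsics" (3x3 intrinsics, pixels), "world_to_cam" (4x4, takes a point from world to camera coordinates). Camera axes: x right, y up, looking along -z (the intrinsics and any distortion apply to the point x, -y, -z); pixel columns grow to the right and rows downward; lengths in m; the calibration is good to about 2 mm. A picture is of the moment at which its call begins: read the wrist's pose just before it. camera_info takes no time and is no camera call; for the wrist camera it gives the pose at the moment of the call.
- ctrl.job_done(): hands the job in; it is judged then, once.
The state is a dict: "time": time; "qpos": joint angles; "qvel": joint speeds; "tau": joint torques, N m; "ee_pos": TCP position; "eef_rot": TCP orientation; "contact_force": force on the tool from outside, world axes, zero at the start; "torque": the same for the moment, N m; "grip_width": opening from 0.0 (shut) to 1.0 (fully open); "finger_force": force on a finger pad.
Only numpy, scipy, OpenCV 4.12 (cv2) and the standard library are available. Lean on these libraries where they do the work, as an engineer would, in place of code of your own. Each camera call takes 0.05 s, during which the arm holds its last target. There are 200 camera calls.

## Working session

There is one attempt and no reset: what is moved stays moved. The work goes in short steps, Python scripts to look and compute and a shell command to move; the robot and the scene stay as the last step left them, time stands still between calls to the robot, and variables do not carry over. Pictures are saved under pics/ and viewed, at most 10 in all, crops included, and the job is handed in when it is done.

```bash
mkdir -p pics
python3 - <<'E'
from bench import ctrl
import cv2,numpy as np
o=ctrl.get_obs()
print({k:np.round(v,4).tolist() for k,v in o.items()},ctrl.grip_depth)
for n in("top","side","wrist"):
    im=ctrl.snapshot(n); cv2.imwrite(f"pics/{n}0.png",im[:,:,::-1])
    c=ctrl.camera_info(n); print(n,np.round(c["intrinsics"],2).tolist(),np.round(c["world_to_cam"],4).tolist(),[k for k in c])
E
```

```text
{'time': 0.0, 'qpos': [-1.4302, 0.3339, 0.0398, 1.4663, -0.0134, 1.3433, -0.0585], 'qvel': [0.0006, 0.0004, -0.0009, -0.0011, -0.0018, 0.0012, -0.0011], 'tau': [0.0001, -65.8566, 1.3657, -40.556, 0.0168, 0.013, 0.0], 'ee_pos': [0.1543, 0.6309, 0.2304], 'eef_rot': [-0.0001, 0.1196, 0.9928, -0.0008], 'contact_force': [-0.2418, -0.2725, -0.427], 'torque': [-0.0525, 0.0287, 0.0256], 'finger_force': 0.0, 'grip_width': 0.997} 0.0187
top [[406.75, 0.0, 318.68], [0.0, 406.75, 200.84], [0.0, 0.0, 1.0]] [[-0.0285, -0.9995, 0.0153, -0.0084], [0.9951, -0.0269, 0.0951, -0.4382], [-0.0947, 0.0179, 0.9953, -1.397], [0.0, 0.0, 0.0, 1.0]] ['intrinsics', 'world_to_cam']
side [[482.65, 0.0, 318.38], [0.0, 482.65, 198.0], [0.0, 0.0, 1.0]] [[0.993, -0.1166, -0.0175, -0.4555], [0.0893, 0.6465, 0.7577, -0.0685], [-0.077, -0.754, 0.6524, -1.6452], [0.0, 0.0, 0.0, 1.0]] ['intrinsics', 'world_to_cam']
wrist [[316.18, 0.0, 316.16], [0.0, 316.18, 198.66], [0.0, 0.0, 1.0]] [[0.2376, 0.9714, -0.0017, -0.6497], [-0.928, 0.2264, -0.296, 0.0374], [-0.2871, 0.0719, 0.9552, -0.3797], [0.0, 0.0, 0.0, 1.0]] ['intrinsics', 'world_to_cam']
```

View pics/top0.png

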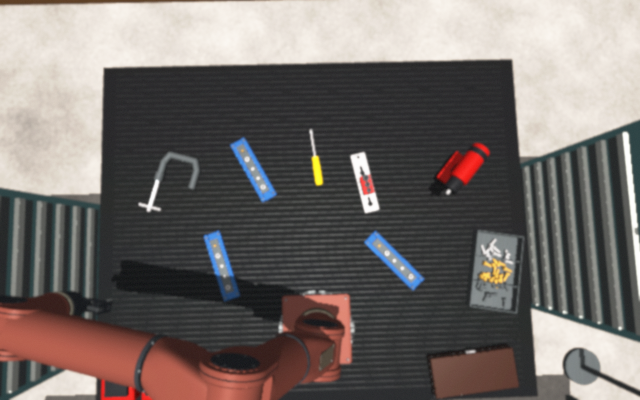

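View pics/side0.png

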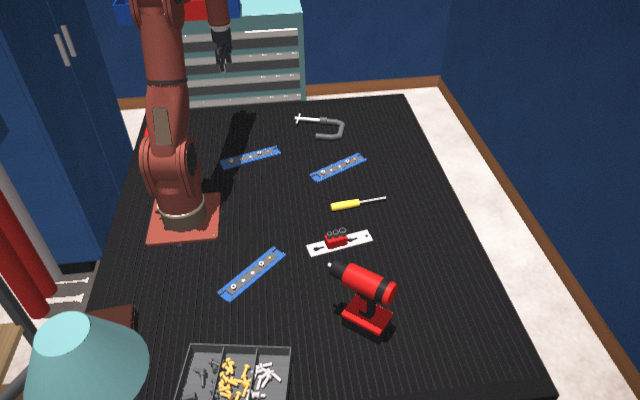

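The top view shows three blue channels at about (253,170), (221,265) and (394,260). The rack is at (364,182), the clamp at (175,180), the screwdriver at (316,158) and the drill at (463,168). Next I'll measure their positions.

```bash
cat > h.py <<'E'
from bench import ctrl
import cv2,numpy as np
def ray(cam,uv,z,W=None):
    c=ctrl.camera_info(cam); K=c["intrinsics"]; W=c["world_to_cam"] if W is None else W
    K=np.array(K);W=np.array(W);R=W[:3,:3];C=-R.T@W[:3,3]
    uv=np.atleast_2d(uv).astype(float)
    d=np.c_[(uv[:,0]-K[0,2])/K[0,0],-(uv[:,1]-K[1,2])/K[1,1],-np.ones(len(uv))]@R
    return C+d*((z-C[2])/d[:,2])[:,None]
def proj(cam,P,W=None):
    c=ctrl.camera_info(cam);K=np.array(c["intrinsics"]);W=np.array(c["world_to_cam"] if W is None else W)
    p=np.atleast_2d(P)@W[:3,:3].T+W[:3,3]
    return np.c_[K[0,2]+K[0,0]*p[:,0]/-p[:,2],K[1,2]-K[1,1]*p[:,1]/-p[:,2]]
E
python3 - <<'E'
from h import *
im=cv2.imread("pics/top0.png");h=cv2.cvtColor(im,cv2.COLOR_BGR2HSV)
roi=np.zeros(h.shape[:2],np.uint8);roi[70:310,110:430]=1
def comps(m,z,name):
    m=cv2.morphologyEx((m*roi).astype(np.uint8),cv2.MORPH_CLOSE,np.ones((7,7)))
    for c in cv2.findContours(m,0,1)[0]:
        if cv2.contourArea(c)<300: continue
        P=ray("top",c[:,0,:],z)[:,:2].astype(np.float32)
        (cx,cy),wh,a=cv2.minAreaRect(P*1000); b=cv2.boxPoints(((cx,cy),wh,a))
        print(name,cx,cy,wh,a,np.hypot(cx,cy),b.round().tolist())
comps((h[...,0]>95)&(h[...,0]<125)&(h[...,1]>110)&(h[...,2]>70),.008,"blue")
comps((h[...,1]<40)&(h[...,2]>190),.004,"white")
a=cv2.resize(im[130:225,215:395],None,fx=4.4,fy=4.4,interpolation=cv2.INTER_CUBIC)
cv2.imwrite("pics/topc.png",a)
E
```

```text
blue 225.54632568359375 -276.682373046875 (243.66673278808594, 64.24911499023438) 43.26576614379883 356.96537729059924 [[115.0, -337.0], [159.0, -384.0], [336.0, -217.0], [292.0, -170.0]]
blue 226.35690307617188 321.8158874511719 (239.8342742919922, 64.82820892333984) 17.9653263092041 393.45001332598883 [[102.0, 316.0], [122.0, 254.0], [350.0, 328.0], [330.0, 390.0]]
blue 557.4329833984375 208.4521026611328 (244.4775390625, 65.71295928955078) 28.559356689453125 595.1334388894059 [[434.0, 179.0], [466.0, 121.0], [681.0, 238.0], [649.0, 296.0]]
white 501.9505615234375 -185.12908935546875 (212.09210205078125, 52.535247802734375) 12.21314811706543 535.0020055469693 [[393.0, -182.0], [404.0, -233.0], [611.0, -188.0], [600.0, -137.0]]
```

View pics/topc.png

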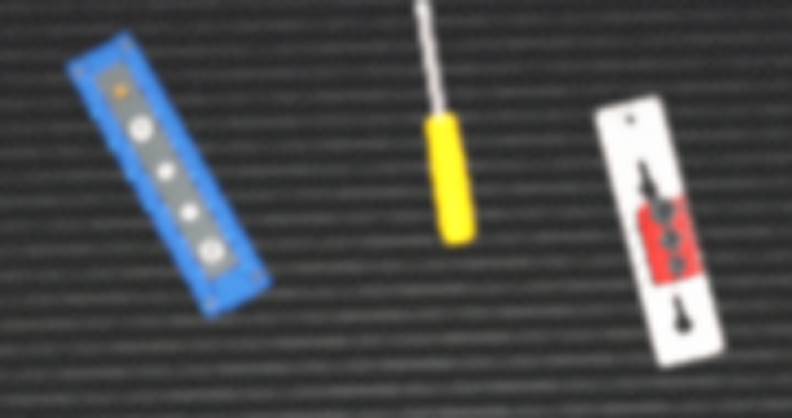

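```bash
R='x'; 
python3 -m inch '[{"dx":-0.46,"dy":-0.34,"dz":0.0},{"dx":-0.92,"dy":-0.68},{"dx":-0.92,"dy":-0.68}]' 
python3 -m inch '[{"dx":-0.46,"dy":-0.34,"dz":0.0},{"dx":-0.92,"dy":-0.68},{"dx":-0.92,"dy":-0.68}]' 
python3 -m inch '[{"dx":-0.46,"dy":-0.34,"dz":0.0},{"dx":-0.92,"dy":-0.68},{"dx":-0.92,"dy":-0.68}]' 
python3 -m inch '[{"dx":-0.46,"dy":-0.34,"dz":0.0},{"dx":-0.92,"dy":-0.68},{"dx":-0.92,"dy":-0.68}]' 
python3 -m inch '[{"dx":-0.92,"dy":-0.68,"dz":0.8,"turn":-0.2354},{"dx":-0.92,"dy":-0.68,"dz":0.8,"turn":-0.2354},{"dx":-0.92,"dy":-0.68,"dz":0.8,"turn":-0.2354},{"dx":-0.92,"dy":-0.68,"dz":0.8,"turn":-0.2354},{"dx":-0.92,"dy":-0.68,"dz":0.8,"turn":-0.2354}]' 
python3 -m inch '[{"dx":0,"turn":0},{"dx":0},{"dx":0}]'
python3 - <<'E'
from h import *
o=ctrl.get_obs();print(o["ee_pos"],o["eef_rot"])
W=ctrl.camera_info("wrist")["world_to_cam"];im=ctrl.snapshot("wrist")[:,:,::-1]
cv2.imwrite("pics/w1.png",im);np.save("w1.npy",W)
E
```

```text
[0.15428765 0.63106545 0.2306311 ] [-4.82881315e-05  1.19622500e-01  9.92819252e-01 -6.23487690e-04]invalid input at $[0]: expected keys dx, dy, dz, turn, claw
invalid input at $[0]: expected keys dx, dy, dz, turn, claw
invalid input at $[0]: expected keys dx, dy, dz, turn, claw
invalid input at $[0]: expected keys dx, dy, dz, turn, claw
invalid input at $[0]: expected keys dx, dy, dz, turn, claw
invalid input at $[0]: expected keys dx, dy, dz, turn, claw
```

View pics/w1.png

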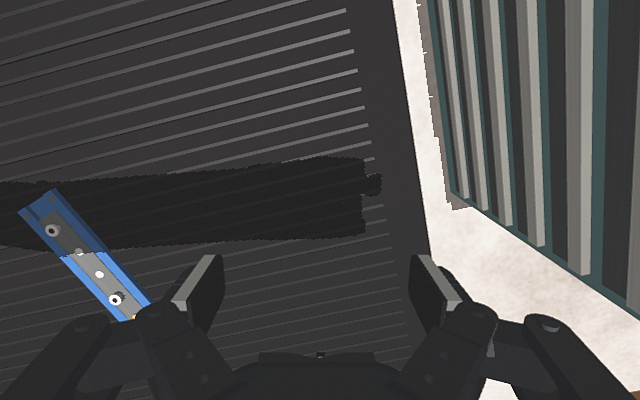

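The wrist picture was taken from the start pose, because the rows were refused: every key is required. Image up is tool +x, and the fingers hide rows below about 255. I'll resend the rows in full.

```bash
python3 -m inch '[{"dx":-0.43,"dy":-0.24,"dz":0,"turn":0,"claw":1},{"dx":-0.86,"dy":-0.49,"dz":0,"turn":0,"claw":1}]' 
python3 -m inch '[{"dx":-0.43,"dy":-0.24,"dz":0,"turn":0,"claw":1},{"dx":-0.86,"dy":-0.49,"dz":0,"turn":0,"claw":1}]' 
python3 -m inch '[{"dx":-0.43,"dy":-0.24,"dz":0,"turn":0,"claw":1},{"dx":-0.86,"dy":-0.49,"dz":0,"turn":0,"claw":1}]' 
python3 -m inch '[{"dx":-0.43,"dy":-0.24,"dz":0,"turn":0,"claw":1},{"dx":-0.86,"dy":-0.49,"dz":0,"turn":0,"claw":1}]' 
python3 -m inch '[{"dx":-0.43,"dy":-0.24,"dz":0,"turn":0,"claw":1},{"dx":-0.86,"dy":-0.49,"dz":0,"turn":0,"claw":1}]' 
python3 -m inch '[{"dx":-0.2,"dy":-0.1,"dz":0,"turn":-0.047,"claw":1},{"dx":-0.4,"dy":-0.2,"dz":0,"turn":-0.094,"claw":1},{"dx":-0.6,"dy":-0.3,"dz":0,"turn":-0.141,"claw":1},{"dx":-0.8,"dy":-0.4,"dz":0,"turn":-0.188,"claw":1},{"dx":-0.86,"dy":-0.49,"dz":0,"turn":-0.235,"claw":1}]' 
python3 -m inch '[{"dx":0,"dy":0,"dz":0,"turn":0,"claw":1},{"dx":0,"dy":0,"dz":0,"turn":0,"claw":1},{"dx":0,"dy":0,"dz":0,"turn":0,"claw":1}]'
python3 - <<'E'
from h import *
o=ctrl.get_obs();print(o["ee_pos"],o["eef_rot"],o["time"])
W=ctrl.camera_info("wrist")["world_to_cam"];im=ctrl.snapshot("wrist")[:,:,::-1]
cv2.imwrite("pics/w2.png",im);np.save("w2.npy",W)
E
```

```text
time: 0.4
ee_pos: [0.2257, 0.563, 0.2306]
eef_rot: [-0.0, 0.118, 0.993, -0.0]
contact_force: [1.8, 0.0, 0.9]
grip_width: 1.0
finger_force: 0.0
time: 0.6
ee_pos: [0.2994, 0.4938, 0.2312]
eef_rot: [0.0, 0.12, 0.993, 0.0]
contact_force: [-0.0, -0.3, 0.0]
grip_width: 0.998
finger_force: 0.0
time: 0.8
ee_pos: [0.3712, 0.4257, 0.2314]
eef_rot: [-0.0, 0.12, 0.993, 0.0]
contact_force: [0.3, 1.2, -0.1]
grip_width: 0.999
finger_force: 0.0
time: 1.0
ee_pos: [0.4431, 0.3577, 0.2314]
eef_rot: [0.0, 0.12, 0.993, 0.0]
contact_force: [0.9, 0.0, 0.7]
grip_width: 0.999
finger_force: 0.0
time: 1.2
ee_pos: [0.515, 0.2898, 0.2314]
eef_rot: [0.0, 0.119, 0.993, 0.0]
contact_force: [0.0, 1.1, -0.0]
grip_width: 1.002
finger_force: 0.0
time: 1.7
ee_pos: [0.5872, 0.2214, 0.2308]
eef_rot: [-0.0, -0.249, 0.969, -0.001]
contact_force: [-0.6, 0.1, -0.2]
grip_width: 1.001
finger_force: 0.0
time: 2.0
ee_pos: [0.5852, 0.2244, 0.2313]
eef_rot: [-0.0, -0.246, 0.969, 0.0]
contact_force: [-0.3, -0.2, -0.5]
grip_width: 1.002
finger_force: 0.0
[0.58517202 0.22439832 0.2312882 ] [-1.13205144e-04 -2.45594524e-01  9.69372606e-01  2.59180833e-04] 2.0
```

View pics/w2.png

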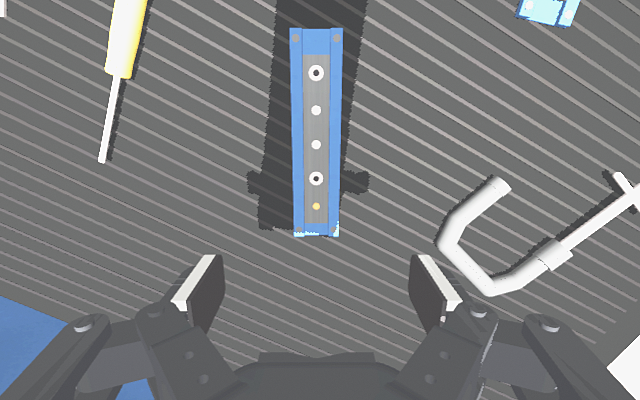

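The wrist view shows the mount cleanly. The screw heads are at (316,73) and (316,178), the catch at (316,206), and the channel spans rows 28–236, almost parallel to the image's vertical axis.

```bash
cat > m.py <<'E'
from h import *
def mount(f,wf):
    im=cv2.imread(f);W=np.load(wf);h=cv2.cvtColor(im,cv2.COLOR_BGR2HSV)
    m=((h[...,0]>90)&(h[...,0]<125)&(h[...,1]>90)).astype(np.uint8);m[:,:270]=0;m[:,370:]=0;m[250:]=0
    m=cv2.morphologyEx(m,cv2.MORPH_CLOSE,np.ones((25,25)))
    c=max(cv2.findContours(m,0,1)[0],key=cv2.contourArea)
    P=ray("wrist",c[:,0,:],.008,W)[:,:2].astype(np.float32)*1000
    r=cv2.minAreaRect(P);print("rect",r);
    g=((h[...,1]<50)&(h[...,2]>200)).astype(np.uint8);g[:,300:335]*=1;g[:,:300]=0;g[:,335:]=0;g[225:]=0;g[:45]=0
    heads=[]
    for c in cv2.findContours(g,0,1)[0]:
        a=cv2.contourArea(cv2.convexHull(c))
        if a<30: continue
        (u,v),s=cv2.minEnclosingCircle(c); x=ray("wrist",[u,v],.0174,W)[0]*1000;print("white",u,v,s,x[:2]);heads.append((s,x))
    y=((h[...,0]>12)&(h[...,0]<32)&(h[...,1]>110)).astype(np.uint8);y[:,:300]=0;y[:,335:]=0;y[250:]=0
    M=cv2.moments(y,True);uv=[M['m10']/M['m00'],M['m01']/M['m00']];C=ray("wrist",uv,.0125,W)[0]*1000
    print("catch",uv,M['m00'],C)
    hs=sorted([x for s,x in heads if s>5.5],key=lambda x:np.hypot(x[0],x[1]))
    A,B=hs[0][:2],hs[-1][:2]; d=A-B;print("pitch",np.hypot(*d),"heading",np.degrees(np.arctan2(d[1],d[0]))%360,"seat origin(home)",A-46*d/np.hypot(*d))
    ce=np.array(r[0]);print("shift ~",(A-ce)@d/np.hypot(*d)-31-46+0, (A-C[:2])@d/np.hypot(*d),"lateral",(A-ce)@[-d[1],d[0]]/np.hypot(*d))
mount("pics/w2.png","w2.npy")
E
python3 m.py
```

```text
rect ((557.2467651367188, 209.91961669921875), (235.13197326660156, 56.59479904174805), 28.333580017089844)
white 315.7033996582031 177.940673828125 7.000575542449951 [592.87233778 229.20231597]
white 315.66217041015625 143.95945739746094 4.759957313537598 [558.59781996 210.61324677]
white 315.7391357421875 109.65217590332031 5.018964767456055 [526.05830206 193.11140416]
white 315.5833435058594 72.66666412353516 8.090301513671875 [493.27451863 175.1937684 ]
catch [315.5, 203.0] 2.0 [621.14738811 244.20774995  12.5       ]
pitch 113.29893552386142 heading 208.46948777281534 seat origin(home) [533.71178893 197.12154006]
shift ~ -4.210358768620964 145.3076655926395 lateral 0.03151521650616336
```

```bash
python3 -m inch '[{"dx":0.29,"dy":-0.4,"dz":0,"turn":0,"claw":1},{"dx":0.59,"dy":-0.82,"dz":0,"turn":0,"claw":1}]' >/dev/null
python3 -m inch '[{"dx":0.29,"dy":-0.4,"dz":0,"turn":0,"claw":1},{"dx":0.59,"dy":-0.82,"dz":0,"turn":0,"claw":1}]' >/dev/null
python3 -m inch '[{"dx":0.29,"dy":-0.4,"dz":0,"turn":0,"claw":1},{"dx":0.59,"dy":-0.82,"dz":0,"turn":0,"claw":1}]' >/dev/null
python3 -m inch '[{"dx":0.29,"dy":-0.4,"dz":0,"turn":0.045,"claw":1},{"dx":0.59,"dy":-0.82,"dz":0,"turn":0.09,"claw":1},{"dx":0.59,"dy":-0.82,"dz":0,"turn":0.09,"claw":1}]' >/dev/null
python3 -m inch '[{"dx":0,"dy":0,"dz":0,"turn":0,"claw":1},{"dx":0,"dy":0,"dz":0,"turn":0,"claw":1},{"dx":0,"dy":0,"dz":0,"turn":0,"claw":1}]'
python3 - <<'E'
from h import *
o=ctrl.get_obs();print(o["ee_pos"],o["eef_rot"],o["time"])
W=ctrl.camera_info("wrist")["world_to_cam"];im=ctrl.snapshot("wrist")[:,:,::-1]
cv2.imwrite("pics/w3.png",im);np.save("w3.npy",W)
E
```

```text
time: 3.25
ee_pos: [0.5364, -0.1708, 0.2312]
eef_rot: [-0.0, -0.109, 0.994, 0.0]
contact_force: [0.3, -0.1, 0.6]
grip_width: 0.997
finger_force: 0.0
[ 0.53642453 -0.17081253  0.23120849] [-2.52768385e-05 -1.09189667e-01  9.94020899e-01  2.60353317e-04] 3.25
```

View pics/w3.png

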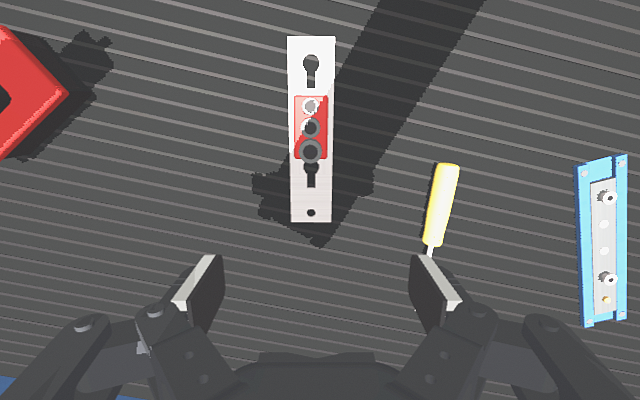

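The rack spans rows 36–222 and columns 287–335. Its round keyhole end is at about (311,63) and its catch hole at (311,212).

```bash
cat > r.py <<'E'
from h import *
im=cv2.imread("pics/w3.png");W=np.load("w3.npy");h=cv2.cvtColor(im,cv2.COLOR_BGR2HSV)
m=((h[...,1]<60)&(h[...,2]>150)).astype(np.uint8);m[:,:275]=0;m[:,350:]=0;m[232:]=0;m[:25]=0
m=cv2.morphologyEx(m,cv2.MORPH_OPEN,np.ones((3,3)))
c=np.vstack([c for c in cv2.findContours(m,0,1)[0] if cv2.contourArea(c)>60])
P=ray("wrist",c[:,0,:],.004,W)[:,:2].astype(np.float32)*1000
r=cv2.minAreaRect(P);print(r)
# keyhole rounds & catch hole: dark blobs on centre line
d=((h[...,2]<120)).astype(np.uint8);d[:,:297]=0;d[:,325:]=0;d[:45]=0;d[218:]=0
for c in cv2.findContours(d,0,1)[0]:
    if cv2.contourArea(c)>15:
        x,y,w,hh=cv2.boundingRect(c);print(x,y,w,hh,cv2.contourArea(c),ray("wrist",[[x+w/2-.5,y+w/2-.5],[x+w/2-.5,y+hh-.5]],.004,W)[:,:2]*1000)
c0=np.array(r[0]);a=np.radians(r[2] if r[1][0]>r[1][1] else r[2]+90);a=a if np.cos(a)<0 else a+np.pi
dr=np.array([np.cos(a),np.sin(a)]);g=c0+13*dr
o=ctrl.get_obs();q=np.array(o["eef_rot"]);tx=np.degrees(np.arctan2(2*q[1]*q[2],q[1]**2-q[2]**2))%360
t=np.radians(tx);X=np.array([np.cos(t),np.sin(t)]);Y=np.array([X[1],-X[0]]);e=g-np.array(o["ee_pos"])[:2]*1000
print("rack heading",np.degrees(a)%360,"tool",tx,"origin",c0+11*dr,"grip",g,"move dx,dy mm",e@X,e@Y)
E
python3 r.py
```

```text
((501.4004821777344, -184.40406799316406), (209.2133331298828, 51.48527908325195), 12.071183204650879)
307 209 8 7 34.0 [[ 592.40565238 -164.61258327]
 [ 596.27309187 -163.77391399]]
304 162 15 26 223.5 [[ 538.67890948 -175.65559147]
 [ 560.91933339 -170.82178227]]
303 144 15 16 167.0 [[ 518.03177436 -181.33846185]
 [ 527.81523605 -179.22166825]]
304 121 13 14 108.5 [[ 491.22896274 -187.13763826]
 [ 499.47757288 -185.35293201]]
307 79 8 9 51.5 [[ 444.40458625 -196.70718961]
 [ 449.46886739 -195.60898057]]
303 57 16 21 179.0 [[ 426.53593832 -200.58207536]
 [ 439.38461555 -197.79578977]]
rack heading 192.07118320465088 tool 192.530425338013 origin [ 490.64370823 -186.70446238] grip [ 488.68793115 -187.1227159 ] move dx,dy mm 50.05734601756073 -5.365329178969394
```

```bash
python3 -m inch '[{"dx":0.25,"dy":-0.03,"dz":0.3,"turn":0.002,"claw":1},{"dx":0.494,"dy":-0.052,"dz":0.6,"turn":0.002,"claw":1},{"dx":0.494,"dy":-0.052,"dz":0.9,"turn":0.002,"claw":1}]' >/dev/null
python3 -m inch '[{"dx":0,"dy":0,"dz":0.3,"turn":0,"claw":1},{"dx":0,"dy":0,"dz":0.6,"turn":0,"claw":1},{"dx":0,"dy":0,"dz":0.8,"turn":0,"claw":1}]' >/dev/null
python3 -m inch '[{"dx":0,"dy":0,"dz":0.2,"turn":0,"claw":1},{"dx":0,"dy":0,"dz":0.35,"turn":0,"claw":1},{"dx":0,"dy":0,"dz":0.45,"turn":0,"claw":1},{"dx":0,"dy":0,"dz":0.52,"turn":0,"claw":1},{"dx":0,"dy":0,"dz":0.55,"turn":0,"claw":1}]'
python3 -m inch '[{"dx":0,"dy":0,"dz":0,"turn":0,"claw":0.7},{"dx":0,"dy":0,"dz":0,"turn":0,"claw":0.55},{"dx":0,"dy":0,"dz":0,"turn":0,"claw":0.45},{"dx":0,"dy":0,"dz":0,"turn":0,"claw":0.3},{"dx":0,"dy":0,"dz":0,"turn":0,"claw":0.3}]' 50
python3 -m inch '[{"dx":0,"dy":0,"dz":0,"turn":0,"claw":0.2},{"dx":0,"dy":0,"dz":0,"turn":0,"claw":0.2},{"dx":0,"dy":0,"dz":0,"turn":0,"claw":0.2},{"dx":0,"dy":0,"dz":0,"turn":0,"claw":0.2}]' 50
python3 -c "
from bench import ctrl;o=ctrl.get_obs();print(o['ee_pos'],o['eef_rot'],o['contact_force'],o['torque'])"
```

```text
time: 4.4
ee_pos: [0.4889, -0.1884, 0.0061]
eef_rot: [-0.0, -0.105, 0.995, 0.0]
contact_force: [0.2, -0.1, 0.5]
grip_width: 1.005
finger_force: 0.0
time: 4.9
ee_pos: [0.4892, -0.1885, 0.007]
eef_rot: [0.0, -0.105, 0.995, 0.0]
contact_force: [-1.2, 1.7, 5.6]
grip_width: 0.415
finger_force: 51.7
time: 5.3
ee_pos: [0.4892, -0.1885, 0.007]
eef_rot: [0.0, -0.105, 0.995, 0.0]
contact_force: [-1.5, 0.6, 4.9]
grip_width: 0.414
finger_force: 51.7
[ 0.4892209  -0.18848546  0.00702758] [ 4.96819045e-04 -1.04573672e-01  9.94517017e-01  5.73174202e-05] [-1.54336623  0.61142429  4.94975981] [ 0.26420134  0.30256427 -0.01207963]
```

```bash
python3 -m inch '[{"dx":0,"dy":0,"dz":-0.05,"turn":0,"claw":0.2},{"dx":0,"dy":0,"dz":-0.2,"turn":0,"claw":0.2},{"dx":0,"dy":0,"dz":-0.45,"turn":0,"claw":0.2},{"dx":0,"dy":0,"dz":-0.7,"turn":0,"claw":0.2},{"dx":0,"dy":0,"dz":-0.8,"turn":0,"claw":0.2}]' 80
python3 -m inch '[{"dx":-0.05,"dy":0.15,"dz":-0.1,"turn":0,"claw":0.2},{"dx":-0.15,"dy":0.35,"dz":-0.2,"turn":0,"claw":0.2},{"dx":-0.25,"dy":0.65,"dz":-0.4,"turn":0,"claw":0.2},{"dx":-0.357,"dy":0.933,"dz":-0.4,"turn":0,"claw":0.2}]' >/dev/null
python3 -m inch '[{"dx":-0.12,"dy":0.31,"dz":0,"turn":0,"claw":0.2},{"dx":-0.24,"dy":0.62,"dz":0,"turn":0,"claw":0.2},{"dx":-0.357,"dy":0.933,"dz":0,"turn":0,"claw":0.2}]' >/dev/null
python3 -m inch '[{"dx":-0.12,"dy":0.31,"dz":0,"turn":0,"claw":0.2},{"dx":-0.24,"dy":0.62,"dz":0,"turn":0,"claw":0.2},{"dx":-0.357,"dy":0.933,"dz":0,"turn":0,"claw":0.2}]' >/dev/null
python3 -m inch '[{"dx":-0.12,"dy":0.31,"dz":0,"turn":-0.02,"claw":0.2},{"dx":-0.24,"dy":0.62,"dz":0,"turn":-0.045,"claw":0.2},{"dx":-0.34,"dy":0.85,"dz":0,"turn":-0.07,"claw":0.2},{"dx":-0.357,"dy":0.933,"dz":0,"turn":-0.0914,"claw":0.2},{"dx":-0.357,"dy":0.933,"dz":0,"turn":-0.0914,"claw":0.2}]' >/dev/null
python3 -m inch '[{"dx":0,"dy":0,"dz":0.1,"turn":0,"claw":0.2},{"dx":0,"dy":0,"dz":0.25,"turn":0,"claw":0.2},{"dx":0,"dy":0,"dz":0.4,"turn":0,"claw":0.2},{"dx":0,"dy":0,"dz":0.4,"turn":0,"claw":0.2},{"dx":0,"dy":0,"dz":0.4,"turn":0,"claw":0.2}]'
python3 - <<'E'
from h import *
o=ctrl.get_obs();print(o["ee_pos"],o["eef_rot"],o["time"],o["torque"])
W=ctrl.camera_info("wrist")["world_to_cam"];im=ctrl.snapshot("wrist")[:,:,::-1]
cv2.imwrite("pics/w4.png",im);np.save("w4.npy",W)
E
```

```text
time: 5.8
ee_pos: [0.4897, -0.1891, 0.0891]
eef_rot: [0.002, -0.104, 0.995, -0.0]
contact_force: [1.1, -0.3, -4.5]
grip_width: 0.406
finger_force: 80.9
time: 7.8
ee_pos: [0.5504, 0.2055, 0.0855]
eef_rot: [-0.001, -0.245, 0.969, -0.0]
contact_force: [1.1, -0.2, -4.6]
grip_width: 0.407
finger_force: 80.7
[0.55040074 0.2055404  0.08548013] [-8.19249092e-04 -2.45288295e-01  9.69449793e-01 -2.82856003e-04] 7.8 [ 0.00826346 -0.00773071  0.00549018]
```

View pics/w4.png

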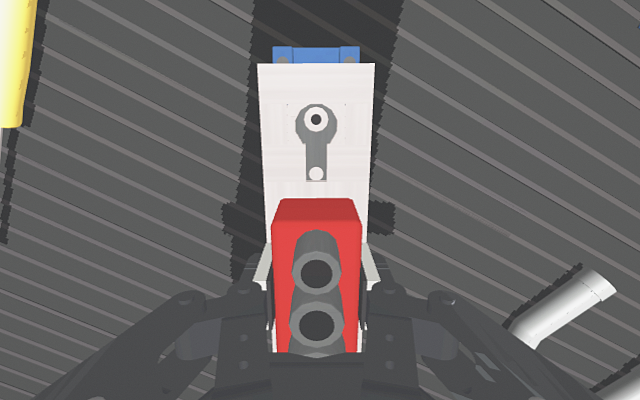

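The screw head shows through the round keyhole. The head is at about (316,119), the keyhole circle at about (316,124), and the plate end runs from (258,64) to (375,64). I'll compute the offset.

```bash
cat > k.py <<'E'
from h import *
import sys
def run(f,wf,pos,q,head_r):
    im=cv2.imread(f);W=np.load(wf);h=cv2.cvtColor(im,cv2.COLOR_BGR2HSV)
    t=np.arctan2(2*q[1]*q[2],q[1]**2-q[2]**2);X=np.array([np.cos(t),np.sin(t)]);Y=np.array([X[1],-X[0]])
    zr=pos[2]-.007
    loc=lambda p:np.c_[(p[:,:2]-pos[:2])@X,(p[:,:2]-pos[:2])@Y]*1000
    v=h[...,2]
    plate=((v>185)&(h[...,1]<40)).astype(np.uint8)
    # side edges of the plate by row, at upper face
    L=[];R=[]
    r0=int(proj("wrist",[[*(pos[:2]+.085*X),zr+.004]],W)[0,1]);r1=int(proj("wrist",[[*(pos[:2]+.055*X),zr+.004]],W)[0,1])
    for r in range(r0,r1,2):
        c=np.flatnonzero(plate[r,220:420])+220;L.append([c.min()-.5,r]);R.append([c.max()+.5,r])
    L=loc(ray("wrist",L,zr+.004,W));R=loc(ray("wrist",R,zr+.004,W))
    print("edge y L,R",np.median(L[:,1]),np.median(R[:,1]),"slopes deg",[np.degrees(np.arctan(np.polyfit(a[:,0],a[:,1],1)[0])) for a in (L,R)])
    c=plate[:,316]; end=np.flatnonzero(c)[0]
    print("plate end x",loc(ray("wrist",[[316,end-.5]],zr+.004,W)))
    # round hole: enclosed non-white pixels in plate
    u0,v0=proj("wrist",[[*(pos[:2]+.066*X),zr+.004]],W)[0].astype(int)
    g=cv2.cvtColor(im,cv2.COLOR_BGR2GRAY)
    for nm,lo,hi,z in(("hole",int(head_r*1.15),int(head_r*1.9),zr+.004),):
        c=cv2.HoughCircles(cv2.GaussianBlur(g,(3,3),0)[v0-45:v0+45,u0-45:u0+45],cv2.HOUGH_GRADIENT,1,5,param1=120,param2=10,minRadius=lo,maxRadius=hi)
        for k in c[0][:3]: print(nm,k[0]+u0-45,k[1]+v0-45,k[2],loc(ray("wrist",[[k[0]+u0-45,k[1]+v0-45]],z,W)))
    s=((v>200)&(h[...,1]<40)).astype(np.uint8)
    for c in cv2.findContours(s[v0-45:v0+30,u0-25:u0+25],1,1)[0]:
        (a,b),r=cv2.minEnclosingCircle(c)
        if 6<r<20: print("head",a+u0-25,b+v0-45,r,loc(ray("wrist",[[a+u0-25,b+v0-45]],.0174,W)))
E
python3 -c "
from k import *
o=ctrl.get_obs();run('pics/w4.png','w4.npy',np.array(o['ee_pos']),o['eef_rot'],14)"
```

```text
edge y L,R -23.880177533647714 25.73729222413727 slopes deg [np.float64(-0.6388814738821299), np.float64(-0.05739134290125586)]
plate end x [[92.04295929  1.02517178]]
hole 316.5 124.5 20.7 [[66.51133548  1.236349  ]]
hole 310.5 125.5 25.4 [[66.07662706 -1.44048691]]
hole 321.5 124.5 16.6 [[66.51079756  3.46494953]]
head 315.9166660308838 119.0 6.351499080657959 [[65.50111292  0.86152588]]
head 315.50706672668457 118.8462905883789 12.164382934570312 [[65.5975555   0.59708711]]
```

```bash
python3 -m inch '[{"dx":-0.009,"dy":-0.004,"dz":0.15,"turn":0,"claw":0.2},{"dx":-0.009,"dy":-0.004,"dz":0.3,"turn":0,"claw":0.2},{"dx":-0.009,"dy":-0.004,"dz":0.42,"turn":0,"claw":0.2},{"dx":-0.009,"dy":-0.004,"dz":0.52,"turn":0,"claw":0.2},{"dx":-0.009,"dy":-0.004,"dz":0.54,"turn":0,"claw":0.2}]' >/dev/null
python3 -m inch '[{"dx":0,"dy":0,"dz":0,"turn":0,"claw":0.2},{"dx":0,"dy":0,"dz":0,"turn":0,"claw":0.2},{"dx":0,"dy":0,"dz":0,"turn":0,"claw":0.2}]'
python3 - <<'E'
from k import *
o=ctrl.get_obs()
W=ctrl.camera_info("wrist")["world_to_cam"];im=ctrl.snapshot("wrist")[:,:,::-1]
cv2.imwrite("pics/w5.png",im);np.save("w5.npy",W)
cv2.imwrite("pics/w5c.png",cv2.resize(im[50:200,240:390],None,fx=4,fy=4))
run('pics/w5.png','w5.npy',np.array(o['ee_pos']),o['eef_rot'],17)
E
```

```text
time: 8.65
ee_pos: [0.5523, 0.2064, 0.033]
eef_rot: [0.001, -0.246, 0.969, 0.0]
contact_force: [-0.2, -0.0, -4.9]
grip_width: 0.407
finger_force: 80.9
edge y L,R -23.97725097440183 25.879257646696725 slopes deg [np.float64(-0.34978751592753915), np.float64(-0.11578660910192043)]
plate end x [[91.4196332   1.06412928]]
hole 315.5 125.5 21.2 [[65.35368536  0.83621145]]
hole 321.5 124.5 25.8 [[65.79106982  3.52179665]]
hole 306.5 125.5 28.8 [[65.35343317 -3.19561109]]
head 315.68320655822754 119.9427490234375 8.383824348449707 [[67.05651178  0.89013025]]
```

View pics/w5c.png

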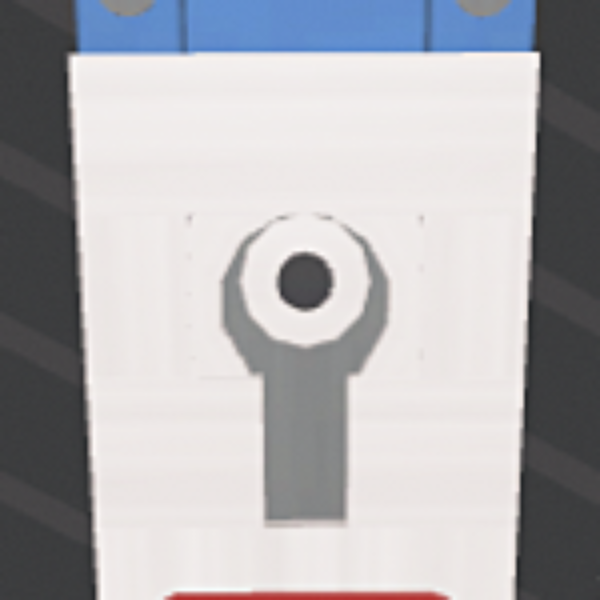

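The hole centre in the image is at (315.9,123.9) and the head at (315.9,119.9). With parallax removed, the head is about 1.0 mm farther along +x and centred laterally. I'll shift +1 mm and go down slowly.

```bash
python3 -m inch '[{"dx":0.005,"dy":0,"dz":0.01,"turn":0,"claw":0.2},{"dx":0.01,"dy":0,"dz":0.02,"turn":0,"claw":0.2},{"dx":0.01,"dy":0,"dz":0.03,"turn":0,"claw":0.2},{"dx":0.01,"dy":0,"dz":0.04,"turn":0,"claw":0.2},{"dx":0.01,"dy":0,"dz":0.05,"turn":0,"claw":0.2}]'
python3 -m inch '[{"dx":0,"dy":0,"dz":0.006,"turn":0,"claw":0.2},{"dx":0,"dy":0,"dz":0.012,"turn":0,"claw":0.2},{"dx":0,"dy":0,"dz":0.018,"turn":0,"claw":0.2},{"dx":0,"dy":0,"dz":0.018,"turn":0,"claw":0.2}]'
python3 - <<'E'
from k import *
o=ctrl.get_obs();print(o["ee_pos"],o["contact_force"],o["torque"])
W=ctrl.camera_info("wrist")["world_to_cam"];im=ctrl.snapshot("wrist")[:,:,::-1]
cv2.imwrite("pics/w6.png",im);np.save("w6.npy",W)
run('pics/w6.png','w6.npy',np.array(o['ee_pos']),o['eef_rot'],17)
E
```

```text
time: 9.2
ee_pos: [0.5509, 0.2058, 0.0272]
eef_rot: [-0.0, -0.246, 0.969, -0.0]
contact_force: [-0.8, -0.3, -5.3]
grip_width: 0.412
finger_force: 80.9
time: 9.6
ee_pos: [0.5509, 0.2057, 0.0254]
eef_rot: [-0.0, -0.246, 0.969, -0.0]
contact_force: [0.3, -0.7, -4.6]
grip_width: 0.41
finger_force: 80.9
[0.55090117 0.20574215 0.02543394] [ 0.31233324 -0.6708526  -4.60320501] [-0.07406315  0.03100193 -0.00972076]
edge y L,R -24.054688025070043 25.917887228392573 slopes deg [np.float64(-0.3611135937783967), np.float64(-0.10268627284555996)]
plate end x [[91.45892702  1.09007211]]
hole 315.5 123.5 20.5 [[66.25203512  0.86240721]]
hole 319.5 128.5 22.3 [[64.06127418  2.65859188]]
hole 310.5 127.5 23.9 [[64.50080952 -1.3836313 ]]
head 315.85632133483887 124.28160858154297 8.760444641113281 [[65.56454564  1.01266116]]
head 315.8076915740967 123.96154022216797 17.057695388793945 [[65.70915978  0.99018473]]
```

```bash
python3 -m inch '[{"dx":-0.003,"dy":0,"dz":0.005,"turn":0,"claw":0.2},{"dx":-0.003,"dy":0,"dz":0.01,"turn":0,"claw":0.2},{"dx":-0.003,"dy":0,"dz":0.015,"turn":0,"claw":0.2},{"dx":-0.003,"dy":0,"dz":0.02,"turn":0,"claw":0.2},{"dx":-0.003,"dy":0,"dz":0.02,"turn":0,"claw":0.2}]'
python3 -c "
from bench import ctrl;o=ctrl.get_obs();print(o['ee_pos'],o['contact_force'],o['torque'])"
```

```text
time: 10.15
ee_pos: [0.5511, 0.2059, 0.0234]
eef_rot: [-0.0, -0.246, 0.969, -0.0]
contact_force: [-0.4, -0.4, -5.0]
grip_width: 0.411
finger_force: 80.9
[0.55113283 0.20588644 0.02340725] [-0.39248282 -0.42630254 -5.01240215] [-0.07399286 -0.00566349  0.01015858]
```

```bash
python3 -m inch '[{"dx":0,"dy":0,"dz":0.005,"turn":0,"claw":0.2},{"dx":0,"dy":0,"dz":0.01,"turn":0,"claw":0.2},{"dx":0,"dy":0,"dz":0.015,"turn":0,"claw":0.2},{"dx":0,"dy":0,"dz":0.02,"turn":0,"claw":0.2},{"dx":0,"dy":0,"dz":0.02,"turn":0,"claw":0.2}]'
python3 -m inch '[{"dx":0,"dy":0,"dz":0.005,"turn":0,"claw":0.2},{"dx":0,"dy":0,"dz":0.01,"turn":0,"claw":0.2},{"dx":0,"dy":0,"dz":0.015,"turn":0,"claw":0.2},{"dx":0,"dy":0,"dz":0.02,"turn":0,"claw":0.2},{"dx":0,"dy":0,"dz":0.02,"turn":0,"claw":0.2}]'
python3 -c "
from bench import ctrl;o=ctrl.get_obs();print(o['ee_pos'],o['contact_force'],o['torque'])"
```

```text
time: 10.65
ee_pos: [0.5511, 0.2059, 0.0214]
eef_rot: [-0.0, -0.246, 0.969, -0.0]
contact_force: [0.1, -1.2, -5.3]
grip_width: 0.411
finger_force: 80.9
time: 11.15
ee_pos: [0.5512, 0.206, 0.0196]
eef_rot: [0.0, -0.246, 0.969, 0.0]
contact_force: [-1.1, -0.3, -1.8]
grip_width: 0.412
finger_force: 80.9
[0.55124419 0.20595162 0.01959711] [-1.05142652 -0.32753539 -1.79175824] [-0.00995354  0.11709988  0.02214286]
```

The heads are through and the catch is now being pressed (about +3 N at plate height 12.6 mm). I'll keep going down.

```bash
python3 -m inch '[{"dx":0,"dy":0,"dz":0.005,"turn":0,"claw":0.2},{"dx":0,"dy":0,"dz":0.01,"turn":0,"claw":0.2},{"dx":0,"dy":0,"dz":0.015,"turn":0,"claw":0.2},{"dx":0,"dy":0,"dz":0.02,"turn":0,"claw":0.2},{"dx":0,"dy":0,"dz":0.02,"turn":0,"claw":0.2}]'
python3 -m inch '[{"dx":0,"dy":0,"dz":0.005,"turn":0,"claw":0.2},{"dx":0,"dy":0,"dz":0.01,"turn":0,"claw":0.2},{"dx":0,"dy":0,"dz":0.015,"turn":0,"claw":0.2},{"dx":0,"dy":0,"dz":0.02,"turn":0,"claw":0.2},{"dx":0,"dy":0,"dz":0.02,"turn":0,"claw":0.2}]'
python3 -c "
from bench import ctrl;o=ctrl.get_obs();print(o['ee_pos'],o['contact_force'],o['torque'])"
```

```text
time: 11.65
ee_pos: [0.5512, 0.206, 0.0175]
eef_rot: [0.0, -0.246, 0.969, 0.0]
contact_force: [-0.9, -1.6, -2.0]
grip_width: 0.409
finger_force: 81.0
time: 12.15
ee_pos: [0.5512, 0.206, 0.0155]
eef_rot: [0.0, -0.246, 0.969, -0.0]
contact_force: [-1.7, -1.6, -0.4]
grip_width: 0.405
finger_force: 81.1
[0.55123267 0.20595144 0.01549803] [-1.67466298 -1.56438003 -0.44815679] [-0.02638418  0.09713501  0.07937691]
```

```bash
python3 -m inch '[{"dx":0,"dy":0,"dz":0.004,"turn":0,"claw":0.2},{"dx":0,"dy":0,"dz":0.008,"turn":0,"claw":0.2},{"dx":0,"dy":0,"dz":0.012,"turn":0,"claw":0.2},{"dx":0,"dy":0,"dz":0.012,"turn":0,"claw":0.2}]'
python3 -c "
from bench import ctrl;o=ctrl.get_obs();print(o['ee_pos'],o['contact_force'],o['torque'])"
```

```text
time: 12.55
ee_pos: [0.5513, 0.206, 0.0151]
eef_rot: [0.0, -0.246, 0.969, 0.0]
contact_force: [-5.1, -2.4, 9.1]
grip_width: 0.406
finger_force: 82.7
[0.55126282 0.2059744  0.0151392 ] [-5.12608023 -2.38209521  9.05484036] [-0.39121064  0.94163396  0.05554703]
```

The rack is seated with about 14 N of press. Now I'll slide it along tool +x in small steps.

```bash
python3 -m inch '[{"dx":0.01,"dy":0,"dz":-0.002,"turn":0,"claw":0.2},{"dx":0.02,"dy":0,"dz":-0.002,"turn":0,"claw":0.2},{"dx":0.03,"dy":0,"dz":-0.002,"turn":0,"claw":0.2},{"dx":0.04,"dy":0,"dz":-0.002,"turn":0,"claw":0.2},{"dx":0.05,"dy":0,"dz":-0.002,"turn":0,"claw":0.2}]'
python3 -c "
from bench import ctrl;o=ctrl.get_obs();print(o['ee_pos'],o['contact_force'],o['torque'])"
```

```text
time: 13.05
ee_pos: [0.5484, 0.2043, 0.0154]
eef_rot: [0.002, -0.246, 0.969, 0.0]
contact_force: [4.8, 2.4, 2.8]
grip_width: 0.408
finger_force: 81.9
[0.54835466 0.20433205 0.01541508] [4.75792221 2.40338706 2.75519406] [ 0.57102755 -0.98900279  0.0049424 ]
```

```bash
python3 -m inch '[{"dx":0.008,"dy":0,"dz":0,"turn":0,"claw":0.2},{"dx":0.016,"dy":0,"dz":0,"turn":0,"claw":0.2},{"dx":0.024,"dy":0,"dz":0,"turn":0,"claw":0.2},{"dx":0.032,"dy":0,"dz":0,"turn":0,"claw":0.2},{"dx":0.04,"dy":0,"dz":0,"turn":0,"claw":0.2}]'
python3 -m inch '[{"dx":0.008,"dy":0,"dz":0,"turn":0,"claw":0.2},{"dx":0.016,"dy":0,"dz":0,"turn":0,"claw":0.2},{"dx":0.024,"dy":0,"dz":0,"turn":0,"claw":0.2},{"dx":0.032,"dy":0,"dz":0,"turn":0,"claw":0.2},{"dx":0.04,"dy":0,"dz":0,"turn":0,"claw":0.2}]'
python3 -c "
from bench import ctrl;o=ctrl.get_obs();print(o['ee_pos'],o['contact_force'],o['torque'])"
```

```text
time: 13.55
ee_pos: [0.5449, 0.2025, 0.0155]
eef_rot: [0.002, -0.246, 0.969, 0.0]
contact_force: [4.7, 2.2, 3.3]
grip_width: 0.408
finger_force: 81.9
time: 14.05
ee_pos: [0.5414, 0.2006, 0.0155]
eef_rot: [0.002, -0.246, 0.969, 0.0]
contact_force: [5.1, 2.4, 3.3]
grip_width: 0.405
finger_force: 81.9
[0.5414013  0.20057487 0.0154632 ] [5.09510775 2.43341674 3.28031093] [ 0.54692074 -1.02357025 -0.03136072]
```

```bash
python3 -m inch '[{"dx":0.008,"dy":0,"dz":0,"turn":0,"claw":0.2},{"dx":0.016,"dy":0,"dz":0,"turn":0,"claw":0.2},{"dx":0.024,"dy":0,"dz":0,"turn":0,"claw":0.2},{"dx":0.032,"dy":0,"dz":0,"turn":0,"claw":0.2},{"dx":0.04,"dy":0,"dz":0,"turn":0,"claw":0.2}]'
python3 -m inch '[{"dx":0.008,"dy":0,"dz":0,"turn":0,"claw":0.2},{"dx":0.016,"dy":0,"dz":0,"turn":0,"claw":0.2},{"dx":0.024,"dy":0,"dz":0,"turn":0,"claw":0.2},{"dx":0.032,"dy":0,"dz":0,"turn":0,"claw":0.2},{"dx":0.04,"dy":0,"dz":0,"turn":0,"claw":0.2}]'
python3 -c "
from bench import ctrl;o=ctrl.get_obs();print(o['ee_pos'],o['contact_force'],o['torque'])"
```

```text
time: 14.55
ee_pos: [0.5379, 0.1986, 0.0154]
eef_rot: [0.002, -0.246, 0.969, 0.0]
contact_force: [5.0, 2.5, 3.0]
grip_width: 0.411
finger_force: 81.9
time: 15.05
ee_pos: [0.534, 0.1965, 0.0153]
eef_rot: [0.001, -0.246, 0.969, 0.0]
contact_force: [3.6, 0.3, 3.4]
grip_width: 0.408
finger_force: 81.9
[0.53399901 0.19653749 0.01529862] [3.60896693 0.34738663 3.42934989] [ 0.22995863 -0.46229175 -0.02486314]
```

```bash
python3 -m inch '[{"dx":0.005,"dy":0,"dz":0,"turn":0,"claw":0.2},{"dx":0.01,"dy":0,"dz":0,"turn":0,"claw":0.2},{"dx":0.015,"dy":0,"dz":0,"turn":0,"claw":0.2}]'
python3 -m inch '[{"dx":0.004,"dy":0,"dz":0,"turn":0,"claw":0.2},{"dx":0.008,"dy":0,"dz":0,"turn":0,"claw":0.2},{"dx":0.012,"dy":0,"dz":0,"turn":0,"claw":0.2}]'
python3 -c "
from bench import ctrl;o=ctrl.get_obs();print(o['ee_pos'],o['contact_force'],o['torque'])"
```

```text
time: 15.35
ee_pos: [0.5325, 0.1957, 0.0151]
eef_rot: [0.001, -0.246, 0.969, 0.0]
contact_force: [5.8, 2.6, 3.5]
grip_width: 0.405
finger_force: 82.1
time: 15.65
ee_pos: [0.5315, 0.1952, 0.0151]
eef_rot: [0.001, -0.246, 0.969, 0.0]
contact_force: [5.4, 2.5, 4.2]
grip_width: 0.406
finger_force: 82.1
[0.53151468 0.19518726 0.01513546] [5.38583502 2.52628873 4.22341977] [ 0.5616405  -0.99999645 -0.03996971]
```

```bash
python3 -m inch '[{"dx":0.004,"dy":0,"dz":0,"turn":0,"claw":0.2},{"dx":0.008,"dy":0,"dz":0,"turn":0,"claw":0.2},{"dx":0.01,"dy":0,"dz":0,"turn":0,"claw":0.2}]'
python3 -c "
from bench import ctrl;o=ctrl.get_obs();print(o['ee_pos'],o['contact_force'],o['torque'])"
```

```text
time: 15.95
ee_pos: [0.5311, 0.195, 0.0152]
eef_rot: [0.002, -0.246, 0.969, 0.0]
contact_force: [7.9, 4.3, 0.7]
grip_width: 0.41
finger_force: 81.8
[0.53105631 0.19496145 0.01515517] [7.87906918 4.27070833 0.6876431 ] [ 0.77865463 -1.45543041 -0.04723162]
```

```bash
python3 -m inch '[{"dx":0.004,"dy":0,"dz":0,"turn":0,"claw":0.2},{"dx":0.008,"dy":0,"dz":0,"turn":0,"claw":0.2},{"dx":0.008,"dy":0,"dz":0,"turn":0,"claw":0.2}]'
python3 - <<'E'
from k import *
o=ctrl.get_obs();print(o['ee_pos'],o['contact_force'],o['torque'])
W=ctrl.camera_info("wrist")["world_to_cam"];im=ctrl.snapshot("wrist")[:,:,::-1]
cv2.imwrite("pics/w7c.png",cv2.resize(im[50:200,240:390],None,fx=3,fy=3))
E
```

```text
time: 16.25
ee_pos: [0.5309, 0.1949, 0.0152]
eef_rot: [0.002, -0.246, 0.969, 0.0]
contact_force: [10.6, 5.2, -0.5]
grip_width: 0.407
finger_force: 81.4
[0.53090398 0.19490377 0.01518798] [10.58785257  5.22548788 -0.5300431 ] [ 1.00203921 -1.93332224 -0.06564319]
```

View pics/w7c.png

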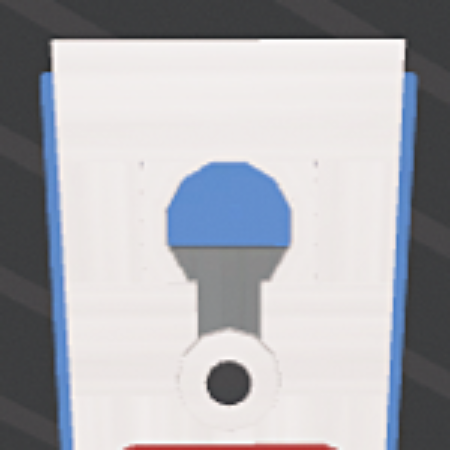

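The picture shows the screw head over the end of the slot, with the round end clear. The stiffness shows a firm stop. I'll ease the load, release and rise to check the catch.

```bash
python3 -m inch '[{"dx":-0.008,"dy":0,"dz":0,"turn":0,"claw":0.2},{"dx":-0.016,"dy":0,"dz":0,"turn":0,"claw":0.2},{"dx":-0.022,"dy":0,"dz":0,"turn":0,"claw":0.2},{"dx":-0.022,"dy":0,"dz":0,"turn":0,"claw":0.2}]' 40
python3 -m inch '[{"dx":0,"dy":0,"dz":0,"turn":0,"claw":0.5},{"dx":0,"dy":0,"dz":0,"turn":0,"claw":0.65},{"dx":0,"dy":0,"dz":0,"turn":0,"claw":0.75},{"dx":0,"dy":0,"dz":0,"turn":0,"claw":0.75},{"dx":0,"dy":0,"dz":0,"turn":0,"claw":0.75}]'
python3 -m inch '[{"dx":0,"dy":0,"dz":-0.1,"turn":0,"claw":0.75},{"dx":0,"dy":0,"dz":-0.3,"turn":0,"claw":0.75},{"dx":0,"dy":0,"dz":-0.6,"turn":0,"claw":0.75},{"dx":0,"dy":0,"dz":-0.9,"turn":0,"claw":0.9},{"dx":0,"dy":0,"dz":-1,"turn":0,"claw":1}]'
python3 -m inch '[{"dx":-0.3,"dy":0,"dz":-0.4,"turn":0,"claw":1},{"dx":-0.6,"dy":0,"dz":-0.8,"turn":0,"claw":1},{"dx":-0.6,"dy":0,"dz":-0.8,"turn":0,"claw":1},{"dx":-0.6,"dy":0,"dz":-0.8,"turn":0,"claw":1}]'
python3 - <<'E'
from h import *
im=ctrl.snapshot("wrist")[:,:,::-1];cv2.imwrite("pics/w8.png",im)
cv2.imwrite("pics/w8c.png",cv2.resize(im[0:260,220:420],None,fx=2.3,fy=2.3,interpolation=cv2.INTER_CUBIC))
E
```

```text
time: 16.7
ee_pos: [0.5309, 0.1949, 0.0151]
eef_rot: [0.0, -0.246, 0.969, 0.0]
contact_force: [-0.4, -0.3, 10.0]
grip_width: 0.407
finger_force: 82.8
time: 17.2
ee_pos: [0.5304, 0.1947, 0.0143]
eef_rot: [-0.0, -0.246, 0.969, -0.0]
contact_force: [-0.3, -0.4, 0.7]
grip_width: 0.748
finger_force: 0.0
time: 17.7
ee_pos: [0.5324, 0.1953, 0.1184]
eef_rot: [0.002, -0.246, 0.969, 0.001]
contact_force: [0.7, 0.2, 0.8]
grip_width: 0.999
finger_force: 0.0
time: 18.1
ee_pos: [0.584, 0.2237, 0.195]
eef_rot: [0.001, -0.246, 0.969, -0.0]
contact_force: [-1.1, -0.4, -1.5]
grip_width: 0.998
finger_force: 0.0
```

View pics/w8c.png

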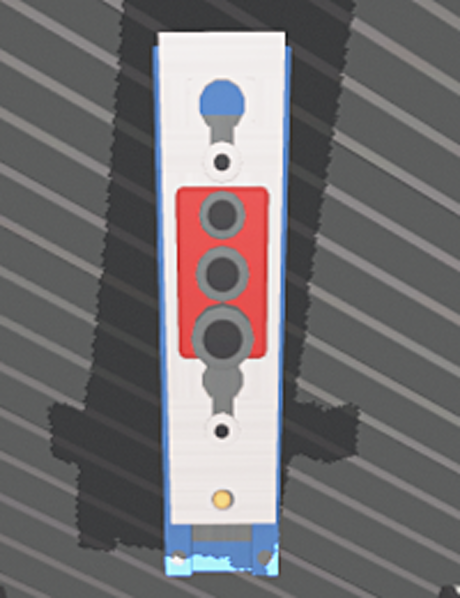

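Both screw heads are at the slot ends at (222,162) and (222,431), and the brass catch stands in its hole at (222,499). The rack is parallel to the mount and the robot is clear.

```bash
python3 -c "
from bench import ctrl;print(ctrl.job_done())"
```

```text
the job is handed in; nothing more can be done
None
```

The rack is on the mount farthest from the base, with both necks at the slot ends and the catch showing in its hole (checked in the final picture, not by tugging it back), and I let go, moved the arm clear and handed the job in at about 18 s of the 72 s allowed.

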